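# Slide the blank sled under the stamping bridge and stamp it

### The job

With your fingertips, gently push the flat steel sled that carries the round brass blank along the bench and in under the low grey stamping bridge, through its flared side, until it is fully home against the stop bar. Then press the round plunger on top of the bridge all the way down and let it come back up. Never pinch the sled, pick it up or tip it, do not press the plunger before the sled is home, and leave the other things on the bench where they are.

Things in the scene. Friction and masses are not known exactly. Their poses are not given: they have to be found in the camera images.
- bridge: Low grey stamping bridge fixed to the bench, 50 mm deep (own x), 112 wide (own y), 44 tall. A passage 68 mm wide and 16 high runs through it along own x from x = -25 to +25 mm, with the bench as its floor. Origin on the bench, mid-passage, under the plunger. The sled goes in along own +x
- bridge_stop (a point): Middle of the face of the steel stop bar (12 mm high) that crosses behind the passage, at x = +35 mm of the bridge, 6 mm above the bench. The sled's leading end comes to rest against it
- bridge_entry (a point): Point on the bench midway between the outer ends of two slippery polished steel lead-in walls, 14 mm high, at x = -52 mm of the bridge; they narrow from about 94 mm apart here to the 68 mm of the passage. Axes are those of the bridge
- sled: Loose flat steel plate, 120 mm long (own x), 60 wide (own y), 12 thick, 0.45 to 0.81 kg, flat on the bench before the flared side of the bridge; origin at the centre of its underside. A brass blank, 32 mm across, is inlaid flush in its top at x = +25 mm. Own +x end goes in first. Home, its rear edge is at x = -85 mm of the bridge, 32 mm clear of the lead-ins
- sled_front (a point): Middle of the sled's leading end face (own x = +60 mm), at half its thickness; its axes are those of the sled
- plunger (a joint): Plunger on top of the bridge: 0 up, 0.008 m fully down; a spring brings it back; fully down takes about 6 N
- plunger_top (a point): Centre of the top of the round steel plunger (36 mm across), on the bridge's own z axis; it stands 68 mm above the bench when up and goes down with the plunger
- bench_block: plain steel bench block, 60 x 60 x 26 mm, too tall to go under the bridge; origin at the centre of its underside. A bystander
- doming_punch: steel doming punch standing upright, 28 mm wide at the foot, 92 mm tall; origin at the centre of its underside. A bystander
- hammer: hammer lying on the bench, 240 mm long. A bystander
- bangle: plain brass bangle lying flat, 68 mm outside diameter, 16 mm high. A bystander
- bowl: small steel bowl, 90 mm across, 40 mm high. A bystander
- jar: amber glass jar with a dark cap, 60 mm across, 75 mm high. A bystander
- graver: wood-handled graver, like a screwdriver, lying on the bench, 150 mm long. A bystander
- weight: upright brass cylinder, 42 mm across, 45 mm high. A bystander
Not all that is in view belongs to the job. Of the things shaped like the bridge, the grey one is meant. What is shaped like the sled but orange is not meant.

How it is judged:
By the outcome, as a careful person would: the job done as asked, in the order asked, and still so for the second after the job is handed in, with the robot touching nothing.
It also fails if it takes over 72 s, if anything falls off the work surface, if the arm or the gripper's body presses on something with over 40 N, if the wrist force passes 120 N, or if a joint passes its speed limit or range.

### The arm

A 6-joint arm with a two-finger parallel gripper is mounted at the origin on the work surface. World frame = base frame: x ahead of the robot, y to its left, z up, the work surface at z = 0. Lengths are in m, angles in rad, forces in N, time in s.
With the tool pointing down it reaches from about 0.3 to 0.875 m from the base axis. Payload 6.4 kg.
Tool frame: the origin (TCP) lies on the centre line of the jaws, within the pads' length; the fingertips stand 25 mm ahead of it and the grasp point (between the pads) lies 6 mm ahead of it; z points along the fingers, y is the line along which they close (so a half turn about z gives the same grasp; the last joint's range is limited). The gripper opens to 88 mm and grips with 3 to 60 N. Pads are 18 mm wide; open, the fingers measure 123 mm over their backs; the gripper's body (75 mm by 187 mm) begins 45 mm behind the grasp point.
Start: joints at [1.112, 0.181, 1.607, -0, 1.354, -0.206], TCP at [0.144, 0.557, 0.264] pointing down, gripper open.
Joint ranges: [-2.99, 2.99], [-0.89, 2.07], [0.3, 2.58], [-1.14, 4.28], [0, 2.63], [-3.12, 3.12]. Speed limits (rad/s): [2.57, 2.57, 3.01, 3.14, 3.14, 3.14].

### API

Orientations are given as a unit quaternion [x, y, z, w].
In Python, from workcell import readout, camera, r gives the robot as it stands.
- The arm moves only by the tool carry_out, never from a script. Its arguments are lists of equal length, an entry for each row: "rot": the turn, a rotation vector about the tool's x, y, z as a fraction of full scale, a list of three; "translation": the shift along the tool's x, y, z as a fraction of full scale, a list of three; "hand": the closure in counts, from 0 (fully open) to 255 (shut). In form: {"rot": [[rx, ry, rz], ...], "translation": [[x, y, z], ...], "hand": [hand, ...]}. A call has 1 to 10 rows; each row is the pose to reach, as a shift and turn from the pose commanded when the call began, along the tool's axes at that moment; what a row does not reach only later rows make up. Full scale, the value 1, is 250 mm for a shift and pi/2 rad for a turn. A row lasts 1/8 s, in which the tool goes at most 62.5 mm and 10.7 degrees, less where a joint would pass 70% of its speed; a pose out of reach is approached as far as the arm can. A call with a number of a shift or a turn outside -1 to 1 is refused whole. A call with a gripper value outside its range is refused whole. The fingers move at their own pace and stop on an object; "newtons" is the grip in N (left out, the last holds). Time passes only in rows, so rows that repeat a pose let the fingers close. It gives the time, the measured TCP pose, the force, the opening and the grip force at its end, in the units of the state.
- readout.get_state(): the state, without advancing time (a new reading comes with each control period).
- camera(name): name is "scene" or "top"; returns a dict with "pixels" (384x512x3 uint8, blue, green, red), "mtx" (3x3 intrinsics, pixels), "D" ([k1, k2, p1, p2, k3] as OpenCV has them; the pictures are not rectified), "cam_to_world" (4x4, takes a point from camera to world coordinates). Camera axes: x right, y down, z forward; pixel columns grow to the right and rows downward; lengths in m; the calibration is good to about 2 mm. A picture is of the moment at which its call begins. There is no depth.
- r.hand_in(): hands the job in; it is judged then, once.
The state is a dict: "t": time; "joints": joint angles; "joint_vel": joint speeds; "effort": joint torques, N m; "eef_pos": TCP position; "ee_rot": TCP orientation; "wrist_force": force on the tool from outside, world axes, zero at the start; "ft_torque": the same for the moment, N m; "grip_width": finger opening in m; "gripper_force": force on a finger pad.
Only numpy, scipy, OpenCV 4.12 (cv2) and the standard library are available. Lean on these libraries where they do the work, as an engineer would, in place of code of your own. Each camera call takes 0.05 s, during which the arm holds its last target. There are 200 camera calls.

## Working session

There is one attempt and no reset: what is moved stays moved. The work goes in short steps, Python scripts to look and compute and a tool call to move; the robot and the scene stay as the last step left them, time stands still between calls to the robot, and variables do not carry over. Pictures are saved under pics/ and viewed, at most 10 in all, crops included, and the job is handed in when it is done.

Besides the shell and the picture viewer there is one more tool, called after ">>>" as name(argument=value, ...) on one line, values as JSON. carry_out: Moves the arm, as the interface text tells. Its arguments: {"type":"object","properties":{"rot":{"type":"array","items":{"type":"array","items":{"type":"number","minimum":-1,"maximum":1}}},"translation":{"type":"array","items":{"type":"array","items":{"type":"number","minimum":-1,"maximum":1}}},"hand":{"type":"array","items":{"type":"number"}},"newtons":{"type":"number"}},"required":["rot","translation","hand"]}

```bash
mkdir -p pics
cat > h.py <<'E'
import numpy as np, cv2
from workcell import readout, camera, r
def snap(n,name):
    c=camera(n); cv2.imwrite('pics/%s.png'%name,np.asarray(c['pixels'])); np.savez('pics/%s.npz'%name,**{k:np.asarray(v) for k,v in c.items()}); return c
def load(name): return np.load('pics/%s.npz'%name)
def ray(c,uv,z):
    p=cv2.undistortPoints(np.array(uv,float).reshape(-1,1,2),c['mtx'],c['D']).reshape(-1,2)
    T=c['cam_to_world']; d=np.c_[p,np.ones(len(p))]@T[:3,:3].T; o=T[:3,3]
    return o+d*((z-o[2])/d[:,2])[:,None]
def proj(c,P):
    Ti=np.linalg.inv(c['cam_to_world']); 
    return cv2.projectPoints(np.array(P,float).reshape(-1,1,3),cv2.Rodrigues(Ti[:3,:3])[0],Ti[:3,3],c['mtx'],c['D'])[0].reshape(-1,2)
E
python3 - <<'E'
from h import *
a=snap('scene','s0'); b=snap('top','t0')
print(readout.get_state())
for c in(a,b): print(c['cam_to_world'].round(3),c['mtx'])
E
```

```text
{'t': 0.1, 'joints': array([ 1.11168242e+00,  1.81490252e-01,  1.60789631e+00, -4.40396505e-05,
        1.35384811e+00, -2.06325513e-01]), 'joint_vel': array([ 0.00018029, -0.00157677, -0.00308549,  0.00055385,  0.00116783,
        0.00010978]), 'effort': array([ 6.05152291e-04, -4.34816337e+01, -3.42700052e+01,  7.03433342e-02,
        3.39317811e-02, -2.70827661e-05]), 'eef_pos': array([0.14361242, 0.55630417, 0.26289266]), 'ee_rot': array([ 1.26053170e-01,  9.92023147e-01, -7.83005612e-04, -2.47833239e-04]), 'wrist_force': array([ 0.17232869, -0.0193269 ,  0.27011907]), 'ft_torque': array([0.00953298, 0.01815617, 0.01977321]), 'gripper_force': 0.0, 'grip_width': 0.08808204023442981}
[[ 0.455  0.668 -0.589  1.077]
 [ 0.891 -0.329  0.314 -0.176]
 [ 0.016 -0.667 -0.745  0.708]
 [ 0.     0.     0.     1.   ]] [[377.17582589   0.         257.50172644]
 [  0.         377.17582589 189.7357791 ]
 [  0.           0.           1.        ]]
[[ 6.000e-03 -9.830e-01  1.810e-01  2.840e-01]
 [-1.000e+00 -6.000e-03 -1.000e-03  1.180e-01]
 [ 2.000e-03 -1.810e-01 -9.830e-01  1.461e+00]
 [ 0.000e+00  0.000e+00  0.000e+00  1.000e+00]] [[482.80876834   0.         249.99099123]
 [  0.         482.80876834 197.88921456]
 [  0.           0.           1.        ]]
```

View pics/s0.png

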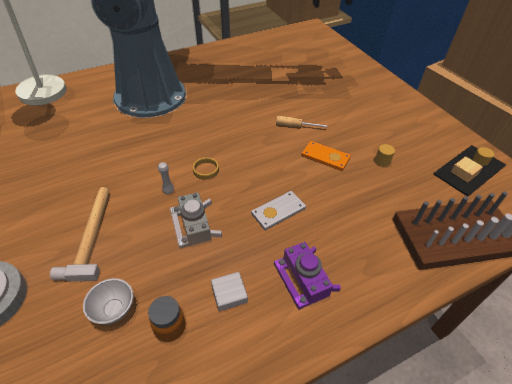

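View pics/t0.png

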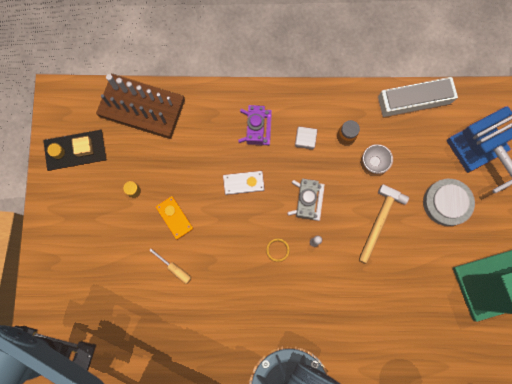

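Candidates: bridge is grey at top (309,198) / scene (193,220), or the purple decoy at top (257,125). Sled is steel with a brass blank at top (243,182) / scene (279,210), or the orange decoy at top (174,217). I choose the grey bridge and the steel sled, and check them in one crop that joins both views.

Run:
```python
from h import *
a=load('s0');b=load('t0')
A=cv2.resize(a['pixels'][180:260,160:320],None,fx=5,fy=5,interpolation=cv2.INTER_CUBIC)[:300*2]
B=cv2.resize(b['pixels'][160:230,215:335],None,fx=6,fy=6,interpolation=cv2.INTER_CUBIC)
A=cv2.resize(a['pixels'][185:250,165:310],None,fx=4,fy=4,interpolation=cv2.INTER_CUBIC)
B=cv2.resize(b['pixels'][165:225,215:335],None,fx=5,fy=5,interpolation=cv2.INTER_CUBIC)
w=800
im=np.zeros((A.shape[0]+B.shape[0],w,3),np.uint8);im[:A.shape[0],:A.shape[1]]=A;im[A.shape[0]:,:B.shape[1]]=B
cv2.imwrite('pics/c0.png',im[:600])
for n,c,box in(('s',a,(240,180,315,240)),('t',b,(215,160,275,205))):
    x0,y0,x1,y1=box;p=c['pixels'][y0:y1,x0:x1]
    hsv=cv2.cvtColor(p,cv2.COLOR_BGR2HSV)
    m=((hsv[...,1]<70)&(hsv[...,2]>110)).astype(np.uint8)
    m=cv2.morphologyEx(m,cv2.MORPH_CLOSE,np.ones((3,3)))
    cs,_=cv2.findContours(m,0,1);k=max(cs,key=cv2.contourArea);
    hull=cv2.convexHull(k).reshape(-1,2)+[x0,y0]
    W=ray(c,hull,.012)[:,:2]
    rect=cv2.minAreaRect((W*1000).astype(np.float32));print(n,cv2.contourArea(k),rect,cv2.boxPoints(rect).round(1).tolist())
    m2=((hsv[...,1]>120)&(hsv[...,0]>17)&(hsv[...,0]<32)&(hsv[...,2]>150)).astype(np.uint8)
    mo=cv2.moments(m2*1.0);
    if mo['m00']: print('blank?',mo['m00'],ray(c,[mo['m10']/mo['m00']+x0,mo['m01']/mo['m00']+y0],.012))
```

```text
s 943.5 ((601.5870971679688, 135.56576538085938), (60.79621124267578, 119.22296142578125), 7.078099727630615) [[564.0999755859375, 191.0], [578.7999877929688, 72.69999694824219], [639.0999755859375, 80.19999694824219], [624.4000244140625, 198.5]]
blank? 101.0 [[0.60354459 0.11168346 0.012     ]]
t 718.5 ((599.0706176757812, 137.60113525390625), (61.93095779418945, 120.92964935302734), 6.546402454376221) [[561.4000244140625, 194.10000610351562], [575.2000122070312, 74.0], [636.7000122070312, 81.0999984741211], [622.9000244140625, 201.1999969482422]]
blank? 70.0 [[0.60283039 0.11309518 0.012     ]]
```

View pics/c0.png

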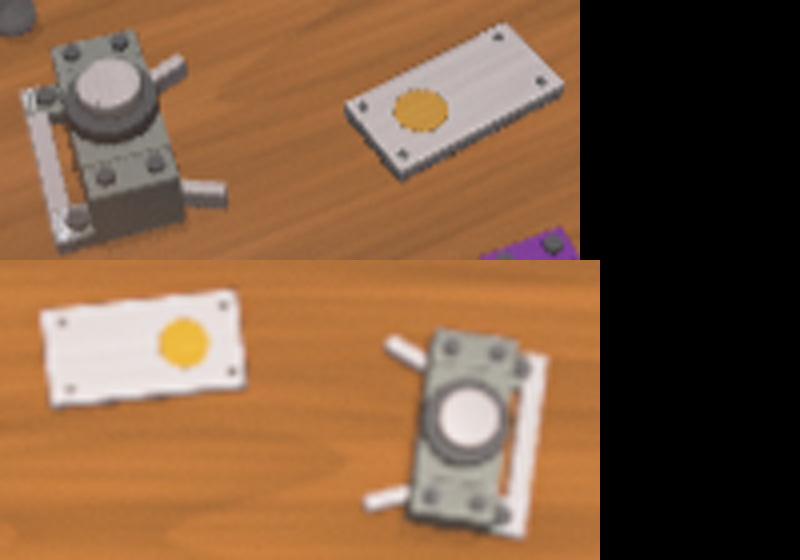

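The crop confirms the choice: grey bridge, flares facing the steel sled, and the blank on the bridge side. Next I measure the bridge.

```bash
cat > br.py <<'E'
from h import *
a=load('s0');b=load('t0')
def T(l): return [(215+x/5-.4,165+(y-260)/5-.4) for x,y in l]
def S(l): return [(165+x/4-.4,185+y/4-.4) for x,y in l]
for n,c,top,pl,tips,stop in(('t',b,T([(437,329),(519,340),(497,525),(408,516)]),T([(470,416)]),T([(388,345),(367,502)]),T([(537,355),(512,536)])),
  ('s',a,S([(52,46),(133,31),(180,162),(92,190)]),S([(110,83)]),S([(186,64),(226,192)]),[])):
    W=ray(c,top,.044)[:,:2]; rect=cv2.minAreaRect((W*1000).astype(np.float32)); print(n,'top',(W*1000).round(1).tolist(),W.mean(0),rect)
    print('plunger',ray(c,pl,.068)); print('tips',ray(c,tips,.014).round(4).tolist())
    if stop: print('stop',ray(c,stop,.012).round(4).tolist())
    # plunger cap: refine with bright low-sat mask
    u,v=np.round(pl[0]).astype(int); p=c['pixels'][v-8:v+9,u-8:u+9]; hsv=cv2.cvtColor(p,cv2.COLOR_BGR2HSV)
    m=((hsv[...,2]>165)&(hsv[...,1]<60)).astype(float);mo=cv2.moments(m);print('pl mask',mo['m00'],ray(c,[u-8+mo['m10']/mo['m00'],v-8+mo['m01']/mo['m00']],.068))
E
python3 br.py
```

```text
t top [[605.3, -39.2], [598.8, -88.2], [486.7, -73.0], [491.7, -20.5]] [ 0.54562747 -0.05519943] ((545.2617797851562, -54.32582473754883), (52.71874237060547, 115.23514556884766), 82.28480529785156)
plunger [[ 0.5476761  -0.05512498  0.068     ]]
tips [[0.6019, -0.0124, 0.014], [0.5045, 0.0013, 0.014]]
stop [[0.5966, -0.1037, 0.012], [0.4846, -0.0862, 0.012]]
pl mask 133.0 [[ 0.55036284 -0.05609683  0.068     ]]
s top [[487.9, -70.4], [497.6, -24.4], [597.9, -35.8], [594.3, -84.8]] [ 0.54441457 -0.05385673] ((544.3422241210938, -53.315208435058594), (49.02608871459961, 107.384033203125), 82.31629180908203)
plunger [[ 0.54859497 -0.05477867  0.068     ]]
tips [[0.5102, 0.0013, 0.014], [0.607, -0.0144, 0.014]]
pl mask 138.0 [[ 0.5481214  -0.05535216  0.068     ]]
```

```bash
cat > pl.py <<'E'
import numpy as np, json, os
from h import readout
F='cmd.json'
if not os.path.exists(F): json.dump([.144,.557,.264,np.degrees(1.318)],open(F,'w'))
C=np.array([.5470,-.0550]); TH=np.radians(-97.9)   # bridge pose
def rot(t): return np.array([[np.cos(t),-np.sin(t)],[np.sin(t),np.cos(t)]])
def b2w(x,y): return C+rot(TH)@[x,y]
def w2b(p): return rot(TH).T@(np.asarray(p)-C)
def plan(targets,hand):
    """targets: (x,y,z,yaw of tool y in deg, rows) in world; prints rows relative to the commanded pose"""
    c=np.array(json.load(open(F))); s=c.copy(); T=[];R=[]
    t=np.radians(c[3]); Y=np.array([np.cos(t),np.sin(t),0]); Z=np.array([0,0,-1.]); X=np.cross(Y,Z)
    M=np.array([X,Y,Z])
    for *g,n in targets:
        g=np.array(g)
        for i in range(1,n+1):
            q=s+(g-s)*i/n
            T.append((M@(q[:3]-c[:3])/.25).round(3).tolist()); R.append([0,0,round(-(q[3]-c[3])/90,3)])
        s=g
    e=c.copy(); e[:3]=c[:3]+M.T@np.array(T[-1])*.25; e[3]=c[3]-R[-1][2]*90
    json.dump(e.tolist(),open(F,'w'))
    print(json.dumps(dict(rot=R,translation=T,hand=[hand]*len(T))),len(T),e.round(4))
E
python3 - <<'E'
from pl import *
S=np.array([.600,.1365]); th=np.radians(-83.2)
print('sled in bridge',w2b(S)*1000, 6.8+7.9)
a=S+rot(th)@[0,.056]
plan([(.35,.40,.26,86,5),(*((np.array([.35,.40])+a)/2),.2,94,2),(*a,.12,96.8,3)],81)
E
python3 - <<'E'
from h import *
b=load('t0'); print(ray(b,[[317,240],[257,125],[348,132]],.06).round(3))
E
```

```text
sled in bridge [-196.96712315   26.17637099] 14.7
{"rot": [[0, 0, -0.023], [0, 0, -0.047], [0, 0, -0.07], [0, 0, -0.093], [0, 0, -0.116], [0, 0, -0.161], [0, 0, -0.205], [0, 0, -0.216], [0, 0, -0.226], [0, 0, -0.236]], "translation": [[-0.191, -0.08, 0.003], [-0.382, -0.161, 0.006], [-0.573, -0.241, 0.01], [-0.764, -0.322, 0.013], [-0.955, -0.402, 0.016], [-1.315, -0.574, 0.136], [-1.675, -0.746, 0.256], [-1.915, -0.861, 0.363], [-2.155, -0.976, 0.469], [-2.395, -1.091, 0.576]], "hand": [81, 81, 81, 81, 81, 81, 81, 81, 81, 81]} 10 [ 0.6555  0.1432  0.12   96.7558]
[[ 0.419 -0.078  0.06 ]
 [ 0.766  0.097  0.06 ]
 [ 0.746 -0.177  0.06 ]]
```

>>> carry_out(rot=[[0, 0, -0.02], [0, 0, -0.04], [0, 0, -0.06], [0, 0, -0.08], [0, 0, -0.1], [0, 0, -0.1]], translation=[[-0.19, -0.08, 0], [-0.38, -0.16, 0], [-0.57, -0.24, 0], [-0.76, -0.32, 0], [-0.95, -0.4, 0], [-0.95, -0.4, 0]], hand=[81, 81, 81, 81, 81, 81])

```text
t: 0.85
eef_pos: [0.3511, 0.3985, 0.2633]
ee_rot: [0.05, 0.999, -0.0, -0.0]
wrist_force: [0.3, 0.7, 0.0]
grip_width: 0.0602
gripper_force: 0.0
```

```bash
cat >> pl.py <<'E'
def setcmd(base,tr,rz):
    c=np.array(base,float); t=np.radians(c[3]); Y=np.array([np.cos(t),np.sin(t),0]); Z=np.array([0,0,-1.])
    M=np.array([np.cross(Y,Z),Y,Z]); c[:3]+=M.T@np.array(tr)*.25; c[3]-=rz*90; json.dump(c.tolist(),open(F,'w'))
E
python3 - <<'E'
from pl import *
setcmd([.144,.557,.264,np.degrees(1.318)],[-.95,-.4,0],-.1); print(json.load(open(F)),readout.get_state()['eef_pos'])
S=np.array([.600,.1365]); th=np.radians(-83.2); a=S+rot(th)@[0,.056]
c=np.array(json.load(open(F)));m=c[:2]+(a-c[:2])*.6
plan([(*m,.2,94,5)],81)
plan([(*a,.12,96.8,4)],81)
plan([(*a,.05,96.8,3),(*a,.030,96.8,3)],81)
E
```

```text
[0.3489402544565977, 0.4007766275384346, 0.264, 84.51583739824251] [0.35105687 0.3984685  0.26334348]
{"rot": [[0, 0, -0.021], [0, 0, -0.042], [0, 0, -0.063], [0, 0, -0.084], [0, 0, -0.105]], "translation": [[-0.158, -0.109, 0.051], [-0.317, -0.218, 0.102], [-0.475, -0.327, 0.154], [-0.633, -0.436, 0.205], [-0.792, -0.545, 0.256]], "hand": [81, 81, 81, 81, 81]} 5 [ 0.533   0.2462  0.2    93.9658]
{"rot": [[0, 0, -0.008], [0, 0, -0.016], [0, 0, -0.024], [0, 0, -0.031]], "translation": [[-0.115, -0.111, 0.08], [-0.23, -0.223, 0.16], [-0.346, -0.334, 0.24], [-0.461, -0.445, 0.32]], "hand": [81, 81, 81, 81]} 4 [ 0.6557  0.1432  0.12   96.7558]
{"rot": [[0, 0, -0.0], [0, 0, -0.0], [0, 0, -0.0], [0, 0, -0.0], [0, 0, -0.0], [0, 0, -0.0]], "translation": [[0.0, -0.0, 0.093], [0.0, -0.0, 0.187], [0.0, -0.0, 0.28], [0.0, -0.0, 0.307], [0.0, -0.0, 0.333], [0.0, -0.0, 0.36]], "hand": [81, 81, 81, 81, 81, 81]} 6 [6.55700e-01 1.43200e-01 3.00000e-02 9.67558e+01]
```

>>> carry_out(rot=[[0, 0, -0.021], [0, 0, -0.042], [0, 0, -0.063], [0, 0, -0.084], [0, 0, -0.105]], translation=[[-0.158, -0.109, 0.051], [-0.317, -0.218, 0.102], [-0.475, -0.327, 0.154], [-0.633, -0.436, 0.205], [-0.792, -0.545, 0.256]], hand=[81, 81, 81, 81, 81])

```text
t: 1.48
eef_pos: [0.533, 0.2461, 0.199]
ee_rot: [-0.036, 0.999, 0.0, -0.0]
wrist_force: [0.3, 1.0, 1.1]
grip_width: 0.06
gripper_force: 0.0
```

>>> carry_out(rot=[[0, 0, -0.008], [0, 0, -0.016], [0, 0, -0.024], [0, 0, -0.031], [0, 0, -0.031]], translation=[[-0.115, -0.111, 0.08], [-0.23, -0.223, 0.16], [-0.346, -0.334, 0.24], [-0.461, -0.445, 0.32], [-0.461, -0.445, 0.32]], hand=[81, 81, 81, 81, 81])

```text
t: 2.1
eef_pos: [0.6553, 0.142, 0.1169]
ee_rot: [-0.058, 0.998, 0.0, -0.002]
wrist_force: [-0.4, -0.6, 0.7]
grip_width: 0.0602
gripper_force: 0.0
```

>>> carry_out(rot=[[0, 0, 0], [0, 0, 0], [0, 0, 0], [0, 0, 0], [0, 0, 0], [0, 0, 0], [0, 0, 0]], translation=[[0, 0, 0.093], [0, 0, 0.187], [0, 0, 0.28], [0, 0, 0.307], [0, 0, 0.333], [0, 0, 0.36], [0, 0, 0.36]], hand=[81, 81, 81, 81, 81, 81, 81])

```text
t: 2.98
eef_pos: [0.6554, 0.1429, 0.0296]
ee_rot: [-0.059, 0.998, 0.0, -0.0]
wrist_force: [0.8, -0.2, 0.6]
grip_width: 0.0603
gripper_force: 0.0
```

Run:
```python
from pl import *
from h import snap
s=readout.get_state();print(s['eef_pos'],s['ee_rot'],s['wrist_force'])
import cv2
c=snap('scene','s1'); cv2.imwrite('pics/s1c.png',cv2.resize(c['pixels'][130:290,150:360],None,fx=3.5,fy=3.5))
```

```text
[0.65539594 0.14292875 0.02958041] [-5.88450290e-02  9.98267119e-01  2.01305172e-05 -1.49077379e-04] [ 0.76726751 -0.1876567   0.61413919]
```

View pics/s1c.png

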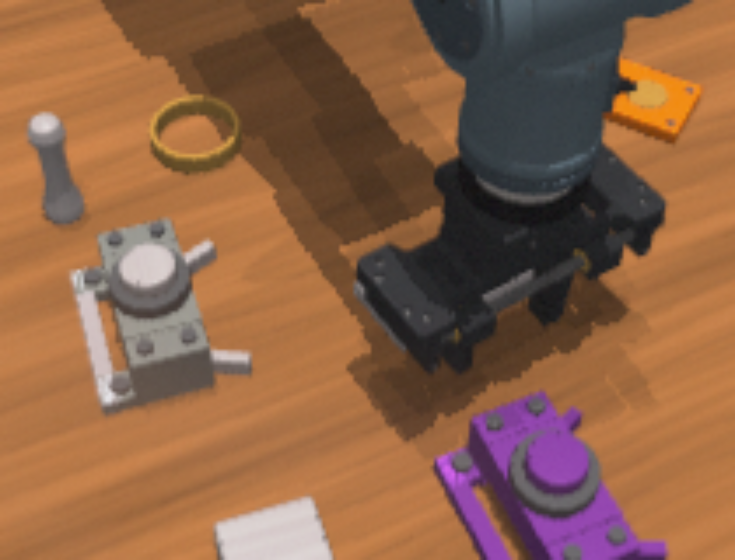

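The picture shows the open fingers standing at about (540,300) and (455,350) of the crop, on the far side of the sled. They are clear of the grey bridge (155,310) and the purple one. Next is the side push: close the gap, then swing the sled about a point behind it.

Run:
```python
from pl import *
S=np.array([.600,.1365]); th=np.radians(-83.2); hd=rot(th)@[1,0]; K=S-.101*hd
print('COR in bridge',w2b(K)*1000)
plan([(*(S+rot(th)@[0,o]),.029,96.8,n) for o,n in((.041,4),(.039,1))],81)
def arc(d): 
    t=th-np.radians(d); return (*(K+rot(t)@[.101,.039]),.029,96.8-d,1)
plan([arc(d) for d in np.linspace(0,7.35,9)[1:]],81)
plan([arc(d) for d in np.linspace(7.35,14.7,9)[1:]],81)
```

```text
COR in bridge [-294.66116618    0.54681858]
{"rot": [[0, 0, -0.0], [0, 0, -0.0], [0, 0, -0.0], [0, 0, -0.0], [0, 0, -0.0]], "translation": [[0.015, -0.0, 0.001], [0.03, -0.0, 0.002], [0.045, -0.0, 0.003], [0.06, -0.0, 0.004], [0.068, -0.0, 0.004]], "hand": [81, 81, 81, 81, 81]} 5 [6.38800e-01 1.41200e-01 2.90000e-02 9.67558e+01]
{"rot": [[0, 0, 0.01], [0, 0, 0.02], [0, 0, 0.03], [0, 0, 0.04], [0, 0, 0.051], [0, 0, 0.061], [0, 0, 0.071], [0, 0, 0.081]], "translation": [[0.007, -0.003, 0.0], [0.013, -0.005, 0.0], [0.02, -0.007, 0.0], [0.027, -0.01, 0.0], [0.033, -0.012, 0.0], [0.04, -0.013, 0.0], [0.047, -0.015, 0.0], [0.053, -0.017, 0.0]], "hand": [81, 81, 81, 81, 81, 81, 81, 81]} 8 [6.26100e-01 1.35400e-01 2.90000e-02 8.94658e+01]
{"rot": [[0, 0, 0.01], [0, 0, 0.021], [0, 0, 0.031], [0, 0, 0.041], [0, 0, 0.051], [0, 0, 0.061], [0, 0, 0.072], [0, 0, 0.082]], "translation": [[0.007, -0.003, 0.0], [0.013, -0.005, 0.0], [0.02, -0.007, 0.0], [0.027, -0.009, 0.0], [0.033, -0.011, 0.0], [0.04, -0.013, 0.0], [0.047, -0.015, 0.0], [0.053, -0.017, 0.0]], "hand": [81, 81, 81, 81, 81, 81, 81, 81]} 8 [6.12900e-01 1.31300e-01 2.90000e-02 8.20858e+01]
```

>>> carry_out(rot=[[0, 0, 0], [0, 0, 0], [0, 0, 0], [0, 0, 0], [0, 0, 0], [0, 0, 0]], translation=[[0.015, 0, 0.001], [0.03, 0, 0.002], [0.045, 0, 0.003], [0.06, 0, 0.004], [0.068, 0, 0.004], [0.068, 0, 0.004]], hand=[81, 81, 81, 81, 81, 81])

```text
t: 3.78
eef_pos: [0.6386, 0.141, 0.0288]
ee_rot: [-0.059, 0.998, 0.0, 0.0]
wrist_force: [1.2, 0.3, -0.2]
grip_width: 0.0601
gripper_force: 0.2
```

>>> carry_out(rot=[[0, 0, 0.01], [0, 0, 0.02], [0, 0, 0.03], [0, 0, 0.04], [0, 0, 0.051], [0, 0, 0.061], [0, 0, 0.071], [0, 0, 0.081]], translation=[[0.007, -0.003, 0], [0.013, -0.005, 0], [0.02, -0.007, 0], [0.027, -0.01, 0], [0.033, -0.012, 0], [0.04, -0.013, 0], [0.047, -0.015, 0], [0.053, -0.017, 0]], hand=[81, 81, 81, 81, 81, 81, 81, 81])

```text
t: 4.78
eef_pos: [0.626, 0.1351, 0.0289]
ee_rot: [0.005, 1.0, 0.0, 0.0]
wrist_force: [2.5, 0.4, 0.2]
grip_width: 0.0604
gripper_force: 1.5
```

>>> carry_out(rot=[[0, 0, 0.01], [0, 0, 0.021], [0, 0, 0.031], [0, 0, 0.041], [0, 0, 0.051], [0, 0, 0.061], [0, 0, 0.072], [0, 0, 0.082], [0, 0, 0.082]], translation=[[0.007, -0.003, 0], [0.013, -0.005, 0], [0.02, -0.007, 0], [0.027, -0.009, 0], [0.033, -0.011, 0], [0.04, -0.013, 0], [0.047, -0.015, 0], [0.053, -0.017, 0], [0.053, -0.017, 0]], hand=[81, 81, 81, 81, 81, 81, 81, 81, 81])

```text
t: 5.9
eef_pos: [0.6125, 0.131, 0.0288]
ee_rot: [0.069, 0.998, -0.0, -0.0]
wrist_force: [2.6, -0.7, 1.5]
grip_width: 0.0603
gripper_force: 1.5
```

Run:
```python
from pl import *
c=np.array(json.load(open(F)));back=c[:2]+rot(TH)@[0,.012]
plan([(*back,.029,c[3],2)],81)
plan([(*back,.12,c[3],4)],81)
r_=b2w(-.290,.0)
plan([(*r_,.12,-7.9,10)],197)
plan([],197) if 0 else None
```

```text
{"rot": [[0, 0, -0.0], [0, 0, -0.0]], "translation": [[-0.024, 0.0, 0.0], [-0.048, 0.0, 0.0]], "hand": [81, 81]} 2 [6.24700e-01 1.29700e-01 2.90000e-02 8.20858e+01]
{"rot": [[0, 0, -0.0], [0, 0, -0.0], [0, 0, -0.0], [0, 0, -0.0]], "translation": [[0.0, 0.0, -0.091], [0.0, 0.0, -0.182], [0.0, 0.0, -0.273], [0.0, 0.0, -0.364]], "hand": [81, 81, 81, 81]} 4 [ 0.6247  0.1297  0.12   82.0858]
{"rot": [[0, 0, 0.1], [0, 0, 0.2], [0, 0, 0.3], [0, 0, 0.4], [0, 0, 0.5], [0, 0, 0.6], [0, 0, 0.7], [0, 0, 0.8], [0, 0, 0.9], [0, 0, 1.0]], "translation": [[0.021, 0.039, 0.0], [0.041, 0.077, 0.0], [0.062, 0.116, 0.0], [0.083, 0.154, 0.0], [0.103, 0.193, 0.0], [0.124, 0.231, 0.0], [0.145, 0.27, 0.0], [0.165, 0.308, 0.0], [0.186, 0.347, 0.0], [0.207, 0.386, 0.0]], "hand": [197, 197, 197, 197, 197, 197, 197, 197, 197, 197]} 10 [ 0.5868  0.2324  0.12   -7.9142]
```

>>> carry_out(rot=[[0, 0, 0], [0, 0, 0], [0, 0, 0]], translation=[[-0.024, 0, 0], [-0.048, 0, 0], [-0.048, 0, 0]], hand=[81, 81, 81])

```text
t: 6.28
eef_pos: [0.6246, 0.1293, 0.0283]
ee_rot: [0.069, 0.998, -0.0, -0.0]
wrist_force: [0.4, -0.6, -0.3]
grip_width: 0.0603
gripper_force: 0.0
```

>>> carry_out(rot=[[0, 0, 0], [0, 0, 0], [0, 0, 0], [0, 0, 0]], translation=[[0, 0, -0.091], [0, 0, -0.182], [0, 0, -0.273], [0, 0, -0.364]], hand=[81, 81, 81, 81])

```text
t: 6.78
eef_pos: [0.6247, 0.1295, 0.1223]
ee_rot: [0.069, 0.998, 0.0, 0.001]
wrist_force: [0.6, 0.3, 0.2]
grip_width: 0.0599
gripper_force: 0.0
```

>>> carry_out(rot=[[0, 0, 0.1], [0, 0, 0.2], [0, 0, 0.3], [0, 0, 0.4], [0, 0, 0.5], [0, 0, 0.6], [0, 0, 0.7], [0, 0, 0.8], [0, 0, 0.9], [0, 0, 1.0]], translation=[[0.021, 0.039, 0], [0.041, 0.077, 0], [0.062, 0.116, 0], [0.083, 0.154, 0], [0.103, 0.193, 0], [0.124, 0.231, 0], [0.145, 0.27, 0], [0.165, 0.308, 0], [0.186, 0.347, 0], [0.207, 0.386, 0]], hand=[197, 197, 197, 197, 197, 197, 197, 197, 197, 197])

```text
t: 8.02
eef_pos: [0.5866, 0.2326, 0.1215]
ee_rot: [0.756, 0.655, 0.001, 0.0]
wrist_force: [0.0, -0.2, 0.9]
grip_width: 0.0202
gripper_force: 0.0
```

Run:
```python
from pl import *
from h import *
a=snap('scene','s2');b=snap('top','t2')
print(readout.get_state()['eef_pos'])
A=cv2.resize(a['pixels'][170:270,150:310],None,fx=3.5,fy=3.5,interpolation=cv2.INTER_CUBIC)
B=cv2.resize(b['pixels'][165:225,215:335],None,fx=4,fy=4,interpolation=cv2.INTER_CUBIC)
im=np.zeros((590,600,3),np.uint8);im[:350,:560]=A;im[350:,:480]=B;cv2.imwrite('pics/c2.png',im)
```

```text
[0.58639522 0.23310797 0.12129159]
```

View pics/c2.png

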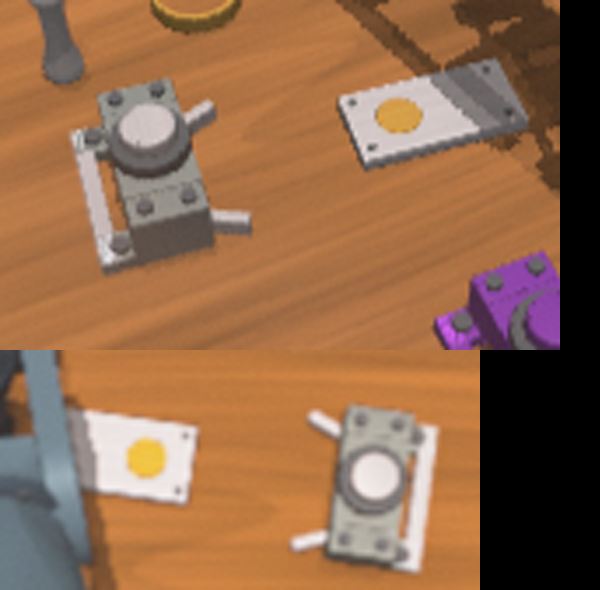

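The sled lies straight and aligned in front of the flares: scene crop corners about (340,97), (365,160), (498,61), (526,115), blank at (399,115). Now I check its pose in the bridge frame.

```bash
python3 - <<'E'
from pl import *
from h import *
a=load('s2');b=load('t2')
q=[(150+x/3.5-.35,170+y/3.5-.35) for x,y in((340,96),(365,159),(526,115),(498,61))]
W=ray(a,q,.012)[:,:2];print('corners in bridge s',(np.array([w2b(w) for w in W])*1000).round(1).tolist())
q=[(215+x/4-.4,165+(y-350)/4-.4) for x,y in((197,427),(186,503))]
W=ray(b,q,.012)[:,:2];print('front corners t',(np.array([w2b(w) for w in W])*1000).round(1).tolist())
for n,c,(x0,y0,x1,y1) in(('s',a,(240,180,305,220)),('t',b,(240,180,262,205))):
    h=cv2.cvtColor(c['pixels'][y0:y1,x0:x1],cv2.COLOR_BGR2HSV);m2=((h[...,1]>120)&(h[...,0]>17)&(h[...,0]<32)&(h[...,2]>150))*1.
    mo=cv2.moments(m2);print(n,'blank',w2b(ray(c,[mo['m10']/mo['m00']+x0,mo['m01']/mo['m00']+y0],.012)[0,:2])*1000)
p1=b2w(-.290,0)
plan([(*p1,.05,-7.9,4),(*p1,.029,-7.9,4)],197)
E
python3 - <<'E'
import sys;sys.path.insert(0,'.')
E
```

```text
corners in bridge s [[-136.1, -29.5], [-134.7, 28.6], [-252.3, 27.2], [-253.4, -25.4]]
front corners t [[-134.8, 29.5], [-134.9, -30.3]]
s blank [-168.32982689    0.82443614]
t blank [-169.94010095   -0.47952202]
{"rot": [[0, 0, -0.0], [0, 0, -0.0], [0, 0, -0.0], [0, 0, -0.0], [0, 0, -0.0], [0, 0, -0.0], [0, 0, -0.0], [0, 0, -0.0]], "translation": [[-0.0, 0.0, 0.07], [-0.0, 0.0, 0.14], [-0.0, 0.0, 0.21], [-0.0, 0.0, 0.28], [-0.0, 0.0, 0.301], [-0.0, 0.0, 0.322], [-0.0, 0.0, 0.343], [-0.0, 0.0, 0.364]], "hand": [197, 197, 197, 197, 197, 197, 197, 197]} 8 [ 0.5868  0.2324  0.029  -7.9142]
```

>>> carry_out(rot=[[0, 0, 0], [0, 0, 0], [0, 0, 0], [0, 0, 0], [0, 0, 0], [0, 0, 0], [0, 0, 0], [0, 0, 0]], translation=[[0, 0, 0.07], [0, 0, 0.14], [0, 0, 0.21], [0, 0, 0.28], [0, 0, 0.301], [0, 0, 0.322], [0, 0, 0.343], [0, 0, 0.364]], hand=[197, 197, 197, 197, 197, 197, 197, 197])

```text
t: 9.12
eef_pos: [0.587, 0.2322, 0.0289]
ee_rot: [0.754, 0.657, 0.0, 0.0]
wrist_force: [1.4, -0.1, 0.4]
grip_width: 0.0199
gripper_force: 0.0
```

Run:
```python
from pl import *
print(w2b(readout.get_state()['eef_pos'][:2]))
for x0,x1,n in((-.290,-.255,10),(-.255,-.215,10),(-.215,-.175,10),(-.175,-.135,10),(-.135,-.105,10)):
    plan([(*b2w(x1,0),.029,-7.9,2)],197)
```

```text
[-2.89994369e-01  1.00511159e-04]
{"rot": [[0, 0, -0.0], [0, 0, -0.0]], "translation": [[-0.07, 0.0, 0.0], [-0.14, 0.0, 0.0]], "hand": [197, 197]} 2 [ 0.5819  0.1977  0.029  -7.9142]
{"rot": [[0, 0, -0.0], [0, 0, -0.0]], "translation": [[-0.08, 0.0, 0.0], [-0.16, 0.001, 0.0]], "hand": [197, 197]} 2 [ 0.5767  0.158   0.029  -7.9142]
{"rot": [[0, 0, -0.0], [0, 0, -0.0]], "translation": [[-0.08, -0.0, 0.0], [-0.16, -0.0, 0.0]], "hand": [197, 197]} 2 [ 0.5712  0.1184  0.029  -7.9142]
{"rot": [[0, 0, -0.0], [0, 0, -0.0]], "translation": [[-0.08, -0.0, 0.0], [-0.16, -0.0, 0.0]], "hand": [197, 197]} 2 [ 0.5657  0.0788  0.029  -7.9142]
{"rot": [[0, 0, -0.0], [0, 0, -0.0]], "translation": [[-0.06, -0.0, 0.0], [-0.12, -0.0, 0.0]], "hand": [197, 197]} 2 [ 0.5615  0.0491  0.029  -7.9142]
```

Pure -x tool moves, 3 to 4 mm a row.

>>> carry_out(rot=[[0, 0, 0], [0, 0, 0], [0, 0, 0], [0, 0, 0], [0, 0, 0], [0, 0, 0], [0, 0, 0], [0, 0, 0], [0, 0, 0], [0, 0, 0]], translation=[[-0.02, 0, 0], [-0.04, 0, 0], [-0.06, 0, 0], [-0.08, 0, 0], [-0.09, 0, 0], [-0.1, 0, 0], [-0.11, 0, 0], [-0.12, 0, 0], [-0.13, 0, 0], [-0.14, 0, 0]], hand=[197, 197, 197, 197, 197, 197, 197, 197, 197, 197])

```text
t: 10.38
eef_pos: [0.5818, 0.1975, 0.0288]
ee_rot: [0.754, 0.657, 0.0, -0.0]
wrist_force: [1.4, 3.7, -0.5]
grip_width: 0.02
gripper_force: 1.8
```

>>> carry_out(rot=[[0, 0, 0], [0, 0, 0], [0, 0, 0], [0, 0, 0], [0, 0, 0], [0, 0, 0], [0, 0, 0], [0, 0, 0], [0, 0, 0], [0, 0, 0]], translation=[[-0.016, 0, 0], [-0.032, 0, 0], [-0.048, 0, 0], [-0.064, 0, 0], [-0.08, 0, 0], [-0.096, 0, 0], [-0.112, 0, 0], [-0.128, 0, 0], [-0.144, 0, 0], [-0.16, 0, 0]], hand=[197, 197, 197, 197, 197, 197, 197, 197, 197, 197])

```text
t: 11.62
eef_pos: [0.5763, 0.1576, 0.0288]
ee_rot: [0.754, 0.657, 0.0, 0.0]
wrist_force: [0.1, 2.8, 1.2]
grip_width: 0.0203
gripper_force: 2.1
```

Run:
```python
from pl import *
from h import *
s=readout.get_state();print(w2b(s['eef_pos'][:2]),s['wrist_force'])
a=snap('scene','s3');cv2.imwrite('pics/s3c.png',cv2.resize(a['pixels'][150:270,150:330],None,fx=4,fy=4,interpolation=cv2.INTER_CUBIC))
```

```text
[-0.21459001 -0.00023895] [0.06820202 2.77257837 1.22163802]
```

View pics/s3c.png

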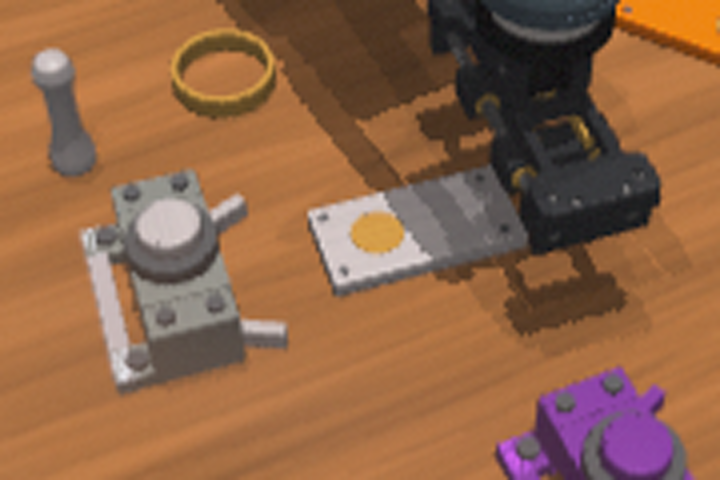

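The sled is straight, with front corners at about (308,212) and (335,292), between the flare tips at (243,200) and (285,335). I continue.

>>> carry_out(rot=[[0, 0, 0], [0, 0, 0], [0, 0, 0], [0, 0, 0], [0, 0, 0], [0, 0, 0], [0, 0, 0], [0, 0, 0], [0, 0, 0], [0, 0, 0]], translation=[[-0.016, 0, 0], [-0.032, 0, 0], [-0.048, 0, 0], [-0.064, 0, 0], [-0.08, 0, 0], [-0.096, 0, 0], [-0.112, 0, 0], [-0.128, 0, 0], [-0.144, 0, 0], [-0.16, 0, 0]], hand=[197, 197, 197, 197, 197, 197, 197, 197, 197, 197])

```text
t: 12.92
eef_pos: [0.5707, 0.118, 0.0287]
ee_rot: [0.754, 0.657, 0.0, -0.0]
wrist_force: [1.1, 5.2, 1.7]
grip_width: 0.02
gripper_force: 2.3
```

Run:
```python
from pl import *
from h import *
s=readout.get_state();print(w2b(s['eef_pos'][:2]),s['wrist_force'],s['ft_torque'])
a=snap('scene','s4');cv2.imwrite('pics/s4c.png',cv2.resize(a['pixels'][180:260,160:300],None,fx=5,fy=5,interpolation=cv2.INTER_CUBIC))
```

```text
[-0.17458789 -0.00030153] [1.12898421 5.2240514  1.71265206] [ 0.66805185 -0.04326469  0.03699813]
```

View pics/s4c.png

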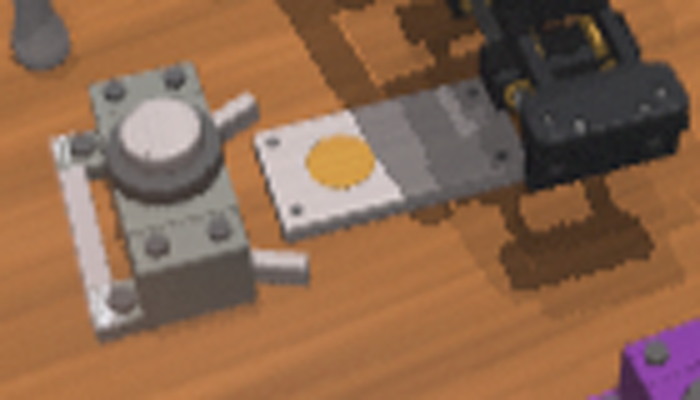

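The front end, at (255,133)–(288,230), lies between the two lead-in walls with clearance both sides. I continue.

>>> carry_out(rot=[[0, 0, 0], [0, 0, 0], [0, 0, 0], [0, 0, 0], [0, 0, 0], [0, 0, 0], [0, 0, 0], [0, 0, 0], [0, 0, 0], [0, 0, 0]], translation=[[-0.012, 0, 0], [-0.024, 0, 0], [-0.036, 0, 0], [-0.048, 0, 0], [-0.06, 0, 0], [-0.072, 0, 0], [-0.084, 0, 0], [-0.096, 0, 0], [-0.108, 0, 0], [-0.12, 0, 0]], hand=[197, 197, 197, 197, 197, 197, 197, 197, 197, 197])

```text
t: 14.22
eef_pos: [0.5666, 0.0883, 0.0287]
ee_rot: [0.754, 0.657, 0.0, 0.0]
wrist_force: [0.8, 5.1, 3.3]
grip_width: 0.0197
gripper_force: 2.5
```

>>> carry_out(rot=[[0, 0, 0], [0, 0, 0], [0, 0, 0], [0, 0, 0], [0, 0, 0], [0, 0, 0], [0, 0, 0], [0, 0, 0], [0, 0, 0], [0, 0, 0]], translation=[[-0.012, 0, 0], [-0.024, 0, 0], [-0.036, 0, 0], [-0.048, 0, 0], [-0.06, 0, 0], [-0.072, 0, 0], [-0.084, 0, 0], [-0.096, 0, 0], [-0.108, 0, 0], [-0.12, 0, 0]], hand=[197, 197, 197, 197, 197, 197, 197, 197, 197, 197])

```text
t: 15.48
eef_pos: [0.5624, 0.0586, 0.0287]
ee_rot: [0.754, 0.657, -0.0, -0.0]
wrist_force: [0.4, 4.5, 2.5]
grip_width: 0.0201
gripper_force: 2.6
```

>>> carry_out(rot=[[0, 0, 0], [0, 0, 0], [0, 0, 0], [0, 0, 0], [0, 0, 0], [0, 0, 0], [0, 0, 0], [0, 0, 0]], translation=[[-0.008, 0, 0], [-0.016, 0, 0], [-0.024, 0, 0], [-0.032, 0, 0], [-0.04, 0, 0], [-0.048, 0, 0], [-0.056, 0, 0], [-0.064, 0, 0]], hand=[197, 197, 197, 197, 197, 197, 197, 197])

```text
t: 16.48
eef_pos: [0.5602, 0.0428, 0.0287]
ee_rot: [0.754, 0.657, -0.0, -0.0]
wrist_force: [1.0, 4.1, 2.3]
grip_width: 0.02
gripper_force: 2.6
```

>>> carry_out(rot=[[0, 0, 0], [0, 0, 0], [0, 0, 0]], translation=[[-0.004, 0, 0], [-0.008, 0, 0], [-0.012, 0, 0]], hand=[197, 197, 197])

```text
t: 16.85
eef_pos: [0.5598, 0.0399, 0.0287]
ee_rot: [0.754, 0.657, -0.0, -0.0]
wrist_force: [0.7, 5.6, 3.2]
grip_width: 0.0203
gripper_force: 2.6
```

>>> carry_out(rot=[[0, 0, 0], [0, 0, 0], [0, 0, 0]], translation=[[-0.003, 0, 0], [-0.006, 0, 0], [-0.009, 0, 0]], hand=[197, 197, 197])

```text
t: 17.23
eef_pos: [0.5597, 0.0391, 0.0288]
ee_rot: [0.754, 0.656, 0.001, -0.001]
wrist_force: [3.0, 13.8, 1.8]
grip_width: 0.0195
gripper_force: 7.1
```

>>> carry_out(rot=[[0, 0, 0], [0, 0, 0], [0, 0, 0]], translation=[[-0.003, 0, 0], [-0.003, 0, 0], [-0.003, 0, 0]], hand=[197, 197, 197])

```text
t: 17.6
eef_pos: [0.5596, 0.039, 0.0288]
ee_rot: [0.754, 0.656, 0.001, -0.001]
wrist_force: [2.9, 14.4, 2.1]
grip_width: 0.02
gripper_force: 7.6
```

Run:
```python
from pl import *
from h import *
s=readout.get_state();print(s['t'],w2b(s['eef_pos'][:2]),s['eef_pos'],s['wrist_force'],s['ft_torque'])
a=snap('scene','s5');b=snap('top','t5')
A=cv2.resize(a['pixels'][180:260,160:280],None,fx=4,fy=4,interpolation=cv2.INTER_CUBIC)
B=cv2.resize(b['pixels'][170:225,245:335],None,fx=5,fy=5,interpolation=cv2.INTER_CUBIC)
im=np.zeros((600,480,3),np.uint8);im[:320]=A;im[320:595,:450]=B;cv2.imwrite('pics/c5.png',im)
```

```text
17.6 [-0.0948526  -0.00039802] [0.55964273 0.0390071  0.02876639] [ 2.87261664 14.37126829  2.09742871] [ 2.2454778  -0.45593783  0.04728954]
```

View pics/c5.png

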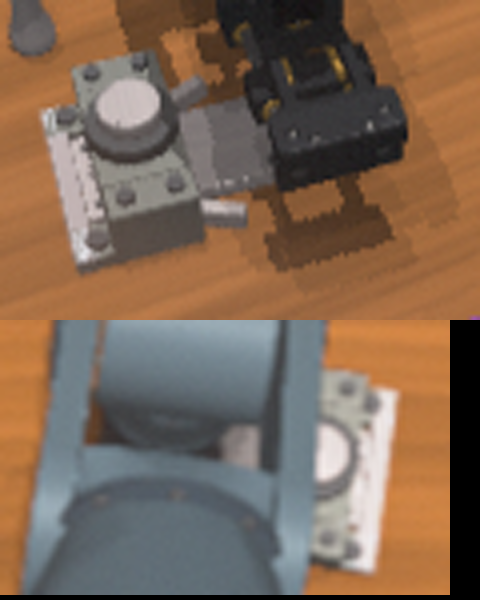

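Scene crop: the sled fills the passage and meets the stop bar with no gap along (60–100, 120–240). The force rise at bridge x = -95 mm for the TCP agrees with home. I back off, lift, and go over the plunger.

Run:
```python
from pl import *
json.dump([*b2w(-.093,0),.029,-7.9142],open(F,'w'))
plan([(*b2w(-.115,0),.029,-7.9142,3)],197)
plan([(*b2w(-.115,0),.14,-7.9142,4)],197)
P=np.array([.5478,-.0552])
plan([(*P,.14,-7.9142,5),(*P,.14,-7.9142,1)],255)
plan([(*P,.10,-7.9142,4),(*P,.10,-7.9142,2)],255)
```

```text
{"rot": [[0, 0, -0.0], [0, 0, -0.0], [0, 0, -0.0]], "translation": [[0.029, -0.0, 0.0], [0.059, -0.0, 0.0], [0.088, -0.0, 0.0]], "hand": [197, 197, 197]} 3 [ 0.5628  0.0589  0.029  -7.9142]
{"rot": [[0, 0, -0.0], [0, 0, -0.0], [0, 0, -0.0], [0, 0, -0.0]], "translation": [[-0.0, -0.0, -0.111], [-0.0, -0.0, -0.222], [-0.0, -0.0, -0.333], [-0.0, -0.0, -0.444]], "hand": [197, 197, 197, 197]} 4 [ 0.5628  0.0589  0.14   -7.9142]
{"rot": [[0, 0, -0.0], [0, 0, -0.0], [0, 0, -0.0], [0, 0, -0.0], [0, 0, -0.0], [0, 0, -0.0]], "translation": [[-0.092, 0.001, 0.0], [-0.184, 0.001, 0.0], [-0.276, 0.002, 0.0], [-0.368, 0.003, 0.0], [-0.46, 0.003, 0.0], [-0.46, 0.003, 0.0]], "hand": [255, 255, 255, 255, 255, 255]} 6 [ 0.5477 -0.0551  0.14   -7.9142]
{"rot": [[0, 0, -0.0], [0, 0, -0.0], [0, 0, -0.0], [0, 0, -0.0], [0, 0, -0.0], [0, 0, -0.0]], "translation": [[-0.0, 0.0, 0.04], [-0.0, 0.0, 0.08], [-0.0, 0.0, 0.12], [-0.0, 0.0, 0.16], [-0.0, 0.0, 0.16], [-0.0, 0.0, 0.16]], "hand": [255, 255, 255, 255, 255, 255]} 6 [ 0.5477 -0.0551  0.1    -7.9142]
```

>>> carry_out(rot=[[0, 0, 0], [0, 0, 0], [0, 0, 0], [0, 0, 0]], translation=[[0.029, 0, 0], [0.059, 0, 0], [0.088, 0, 0], [0.088, 0, 0]], hand=[197, 197, 197, 197])

```text
t: 18.2
eef_pos: [0.5624, 0.059, 0.0285]
ee_rot: [0.754, 0.657, -0.0, -0.0]
wrist_force: [0.7, 0.3, 0.0]
grip_width: 0.0199
gripper_force: 0.0
```

>>> carry_out(rot=[[0, 0, 0], [0, 0, 0], [0, 0, 0], [0, 0, 0], [0, 0, 0]], translation=[[0, 0, -0.111], [0, 0, -0.222], [0, 0, -0.333], [0, 0, -0.444], [0, 0, -0.444]], hand=[197, 197, 197, 197, 197])

```text
t: 18.82
eef_pos: [0.5641, 0.0583, 0.142]
ee_rot: [0.754, 0.657, 0.002, 0.002]
wrist_force: [-0.2, -0.8, -0.6]
grip_width: 0.0205
gripper_force: 0.0
```

Run:
```python
from pl import *
from h import *
a=snap('scene','s6')
im=cv2.resize(a['pixels'][180:255,160:270],None,fx=7,fy=7,interpolation=cv2.INTER_CUBIC)
cv2.imwrite('pics/c6.png',im)
for x in(-.085,): 
    print(((proj(a,[[*b2w(x,y),.012] for y in(-.03,.03)])-[160,180])*7+3).round())
```

```text
[[469. 157.]
 [519. 289.]]
```

View pics/c6.png

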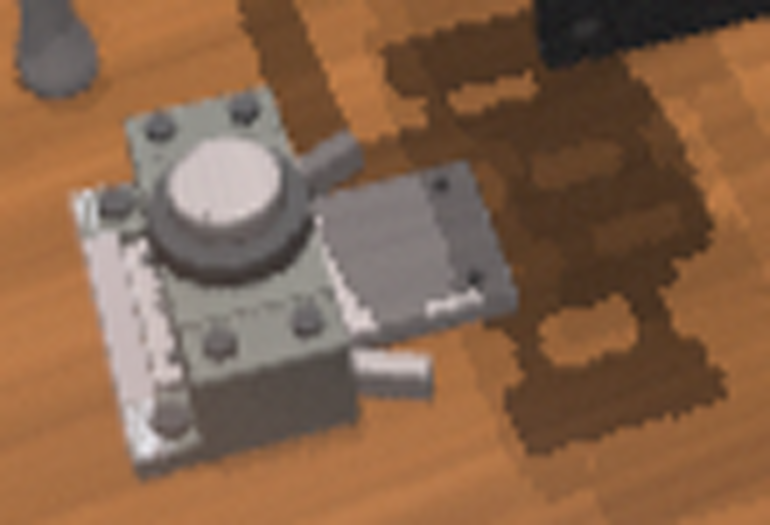

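The sled's rear corners, at about (468,162) and (517,292), match the predicted home corners (469,157) and (519,289). The leading end touches the bar along (125,240)–(180,385), so the sled is home. Next, the plunger.

>>> carry_out(rot=[[0, 0, 0], [0, 0, 0], [0, 0, 0], [0, 0, 0], [0, 0, 0], [0, 0, 0], [0, 0, 0]], translation=[[-0.092, 0.001, 0], [-0.184, 0.001, 0], [-0.276, 0.002, 0], [-0.368, 0.003, 0], [-0.46, 0.003, 0], [-0.46, 0.003, 0], [-0.46, 0.003, 0]], hand=[255, 255, 255, 255, 255, 255, 255])

```text
t: 19.75
eef_pos: [0.5468, -0.0546, 0.1386]
ee_rot: [0.754, 0.657, -0.0, -0.001]
wrist_force: [-0.5, 0.2, 0.1]
grip_width: 0.0007
gripper_force: 0.0
```

>>> carry_out(rot=[[0, 0, 0], [0, 0, 0], [0, 0, 0], [0, 0, 0], [0, 0, 0], [0, 0, 0]], translation=[[0, 0, 0.04], [0, 0, 0.08], [0, 0, 0.12], [0, 0, 0.16], [0, 0, 0.16], [0, 0, 0.16]], hand=[255, 255, 255, 255, 255, 255])

```text
t: 20.5
eef_pos: [0.5475, -0.0553, 0.0998]
ee_rot: [0.754, 0.657, 0.0, 0.0]
wrist_force: [-0.0, -0.4, -0.0]
grip_width: 0.0001
gripper_force: 0.0
```

>>> carry_out(rot=[[0, 0, 0], [0, 0, 0], [0, 0, 0], [0, 0, 0], [0, 0, 0], [0, 0, 0], [0, 0, 0]], translation=[[0, 0, 0.012], [0, 0, 0.02], [0, 0, 0.028], [0, 0, 0.036], [0, 0, 0.044], [0, 0, 0.052], [0, 0, 0.056]], hand=[255, 255, 255, 255, 255, 255, 255])

```text
t: 21.38
eef_pos: [0.5475, -0.0553, 0.0859]
ee_rot: [0.754, 0.657, 0.0, 0.0]
wrist_force: [-1.8, 1.6, 6.3]
grip_width: 0.0006
gripper_force: 2.8
```

Nearly down (6.3 N). I press on in small steps until it bottoms.

>>> carry_out(rot=[[0, 0, 0], [0, 0, 0], [0, 0, 0], [0, 0, 0]], translation=[[0, 0, 0.003], [0, 0, 0.006], [0, 0, 0.009], [0, 0, 0.009]], hand=[255, 255, 255, 255])

```text
t: 21.88
eef_pos: [0.5476, -0.0553, 0.0852]
ee_rot: [0.754, 0.657, -0.0, 0.0]
wrist_force: [-7.8, 0.9, 19.7]
grip_width: 0.0005
gripper_force: 9.5
```

It has bottomed: the fingertips are at 60.2 mm and the force rose to 20 N, well past the spring. I release and retreat.

>>> carry_out(rot=[[0, 0, 0], [0, 0, 0], [0, 0, 0], [0, 0, 0], [0, 0, 0], [0, 0, 0], [0, 0, 0], [0, 0, 0]], translation=[[0, 0, -0.01], [0, 0, -0.02], [0, 0, -0.035], [0, 0, -0.05], [0, 0, -0.1], [0, 0, -0.2], [0, 0, -0.3], [0, 0, -0.4]], hand=[255, 255, 255, 255, 255, 255, 255, 255])

```text
t: 22.88
eef_pos: [0.5473, -0.0552, 0.1848]
ee_rot: [0.754, 0.657, 0.0, 0.0]
wrist_force: [0.8, 0.2, 0.3]
grip_width: 0.0002
gripper_force: 0.0
```

>>> carry_out(rot=[[0, 0, 0], [0, 0, 0], [0, 0, 0], [0, 0, 0], [0, 0, 0]], translation=[[0.2, 0, 0], [0.4, 0, 0], [0.6, 0, 0], [0.8, 0, 0], [0.8, 0, 0]], hand=[255, 255, 255, 255, 255])

```text
t: 23.5
eef_pos: [0.5748, 0.146, 0.184]
ee_rot: [0.753, 0.658, 0.0, -0.0]
wrist_force: [1.1, -0.4, 0.3]
grip_width: 0.0002
gripper_force: 0.0
```

Run:
```python
from pl import *
from h import *
s=readout.get_state();print(s['t'],s['eef_pos'],s['wrist_force'])
a=snap('scene','s7')
cv2.imwrite('pics/c7.png',cv2.resize(a['pixels'][140:340,40:340],None,fx=2.6,fy=2.6,interpolation=cv2.INTER_CUBIC))
```

```text
23.5 [0.57480125 0.14603479 0.18396986] [ 1.10075229 -0.4017533   0.33263469]
```

View pics/c7.png

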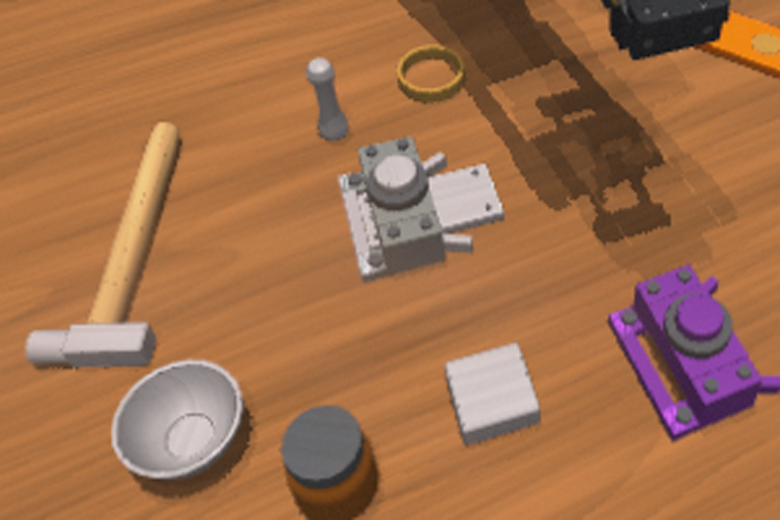

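The sled is home (rear corners near (487,167) and (502,213)), the plunger is back up at (397,172), and the bystanders have not moved. I hand in.

```bash
python3 -c "
from workcell import r
print(r.hand_in())"
```

```text
the job is handed in; nothing more can be done
None
```

I pushed the sled home against the stop bar, pressed the plunger fully down and let it come back up, left the bystanders in view where they were, and handed the job in at about 24 s; no verdict was returned.

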